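# Unlock the board carriage and slide it to its stop

## Task

The circuit board's carriage is locked by the slanting pin at the front of the fixture. Draw the pin straight out of its bore and park it in the notch of the pin rest, hanging upright at the back of the notch with its collar flat on the plate; then slide the carriage by its handle all the way to the right against its end stop. Leave the tip cleaner and the solder spool standing where they are.

Things in the scene. Friction and masses are not known exactly. Their poses are not given: they have to be found in the camera images.
- pin_grip (a point): Centre of the black head of the loose lock pin: a block 50 mm long along the pin (frame z, tip to head), 18 mm thick along y, 30 mm wide along x. The collar's underside lies 31 mm below this point along -z, the tip 96 mm. At the start the pin is home in its bore, its head leaning 30 degrees from vertical to the fixture's front (fixture -x). About 100 g
- pin_collar (a point): Point on the pin's axis at the underside of its round collar (26 mm diameter, 6 mm thick), between head and shank; axes as the pin's head. The steel shank below it is 65 mm long, 10 mm in diameter, with a chamfered tip
- bore_mouth (a point): Centre of the bore's upper mouth, on the inclined top of the steel guide block (44 mm square). Axes are the fixture's: x front to back, y left, z up. The bore's axis points up along (-0.5, 0, 0.866) in them. Bore 13 mm in diameter, 35 mm deep, open below; the pin's tip stands 30 mm beyond its foot, between two lugs of the carriage, and so locks it
- fixture: Grey base plate, 230 mm deep (x) and 236 mm wide (y), screwed to the bench, with rails for the carriage and the guide block at the middle of its front; origin at the centre of its underside, x front to back (away from the robot), y left, z up
- notch_seat (a point): Where the parked pin's axis belongs in the rest's notch, at the plate's top face, 98 mm above the bench. The notch is 14 mm wide, runs along this frame's x and is open to -x: its mouth is 35 mm before the seat, its closed end 7 mm beyond it. Parked, the shank hangs through the notch and the collar lies flat on the plate
- pin_rest: Pin rest: grey bracket fixed to the bench, with an upright web at the back (+x, from 28 mm) and a notched steel plate on top, 8 mm thick and 64 mm wide along y; below the plate, before the web, 82 mm of free height over the foot. Origin on the bench, right under the seat; axes as the seat's
- handle (a point): Centre of the carriage's black bar handle: 80 mm long along x, 14 mm thick along y, 24 mm high, on two thin posts over the left end of the carriage plate. Axes as the fixture's; moves with the carriage. The circuit board on the carriage lies to its right; its parts reach to 34 mm below this point
- carriage (a joint): Travel of the carriage in m: 0 = locked place at the left, 0.065 = against the end stop at the right. It moves along the fixture's -y against about 2.5 N of friction and stays where it is left. With the pin home it can move only about 2 mm
- tip_cleaner (a point): Bystander: black round cup of brass wool, 64 mm across, 37 mm high; the point is at its centre
- solder_spool (a point): Bystander: spool of solder wire standing on its flange, 62 mm across, 52 mm high; the point is at its centre
Not all that is in view belongs to the job. What is shaped like the pin_rest but blue or yellow is not meant.

How it is judged:
By the outcome, as a careful person would: the job done as asked, in the order asked, and still so for the second after the job is handed in, with the robot touching nothing.
It also fails if it takes over 48 s, if anything falls off the work surface, if the arm or the gripper's body presses on something with over 40 N, if the wrist force passes 120 N, or if a joint passes its speed limit or range.

## Robot

A 6-joint arm with a two-finger parallel gripper is mounted at the origin on the work surface; the furniture and walls round the work are solid. World frame = base frame: x ahead of the robot, y to its left, z up, the work surface at z = 0. Lengths are in mm, angles in rad, forces in N, time in s.
With the tool pointing down it reaches from about 350 to 925 mm from the base axis. Payload 6.4 kg.
Tool frame: the origin (TCP) lies midway between the tips of the shut fingers; the grasp point (between the pads) lies 19 mm behind it; y points along the fingers, x is the direction in which the jaws open and shut, and the axes are right-handed (so a half turn about y gives the same grasp; the last joint's range is limited). The gripper opens to 85 mm and grips with 20 to 120 N. Pads are 22 mm wide; open, the fingers measure 114 mm over their backs; the gripper's body (76 mm by 85 mm) begins 54 mm behind the grasp point. The pads swing forward as they close: fully open they stand 13 mm farther back than shut.
Start: joints at [-1.473, 0.245, 1.558, -0, 1.339, -0.174], TCP at [174.507, -626.148, 231.29] pointing down, gripper open.
Joint ranges: [-3.13, 3.13], [-1.02, 2.26], [0.13, 2.54], [-0.95, 4.09], [0.21, 2.88], [-2.74, 2.74]. Speed limits (rad/s): [2.57, 2.57, 3.14, 3.14, 3.14, 3.14].

## Interface

Orientations are given as a unit quaternion [w, x, y, z].
In Python, from station import * gives the robot as it stands.
- The arm moves only by the tool apply_moves, never from a script. Its argument "deltas" is text: rows parted by semicolons, each of 7 numbers parted by spaces: the turn, a rotation vector about the tool's x, y, z scaled (see below), then the shift along the tool's x, y, z scaled (see below), then the opening, from 0 (shut) to 1 (fully open). In form: wx wy wz tx ty tz hand; .... A call has 1 to 20 rows; each row is the pose to reach, as a shift and turn from the pose commanded when the call began, along the tool's axes at that moment; what a row does not reach only later rows make up. The controller multiplies each number of a shift by 0.5 m and each number of a turn by pi/2 rad. A row lasts 1/8 s, in which the tool goes at most 62.5 mm and 10.7 degrees, less where a joint would pass 70% of its speed; a pose out of reach is approached as far as the arm can. A call with a number of a shift or a turn outside -1 to 1 is refused whole. A call with a gripper value outside its range is refused whole. The fingers move at their own pace and stop on an object; "newtons" is the grip in N (left out, the last holds). Time passes only in rows, so rows that repeat a pose let the fingers close. It gives the time, the measured TCP pose, the force and the opening at its end, in the units of the state.
- state(): the state, without advancing time (a new reading comes with each control period).
- get_image(name): name is "side" or "top" or "wrist"; returns a dict with "img" (384x512x3 uint8, blue, green, red), "range_z" (384x512 float32, mm along the optical axis (not along the pixel's ray), 0 where there is no reading), "vfov" (degrees; the focal length in pixels is half the picture's height over the tangent of half this angle, whatever the lens; pixels are square), "cx", "cy" (the principal point, pixels), "R" (3x3) and "t" (3): a world point X has camera coordinates R X + t. Camera axes: x right, y down, z forward; pixel columns grow to the right and rows downward; lengths in mm; the calibration is good to about 2 mm. A picture is of the moment at which its call begins.
- close_job(): hands the job in, once; it reports no verdict.
The state is a dict: "time_s": time; "joint_positions": joint angles; "qvel": joint speeds; "joint_torque": joint torques, N m; "tcp_pos": TCP position; "ee_rot": TCP orientation; "force": force on the tool from outside, world axes, zero at the start; "moment": the same for the moment, N m; "gripper_width": opening from 0.0 (shut) to 1.0 (fully open).
Only numpy, scipy, OpenCV 4.12 (cv2) and the standard library are available. Lean on these libraries where they do the work, as an engineer would, in place of code of your own. Each camera call takes 0.05 s, during which the arm holds its last target.

## Working session

There is one attempt and no reset: what is moved stays moved. The work goes in short steps, Python scripts to look and compute and a tool call to move; the robot and the scene stay as the last step left them, time stands still between calls to the robot, and variables do not carry over. Pictures are saved under pics/ and viewed, and the job is handed in when it is done.

Besides the shell and the picture viewer there is one more tool, called after "Request:" as name(argument=value, ...), one argument or row to a line, values as JSON. apply_moves: Moves the arm, as the interface text tells. Its arguments: {"type":"object","properties":{"deltas":{"type":"string"},"newtons":{"type":"number"}},"required":["deltas"]}

```bash
ls; mkdir -p pics; cat > h.py <<'E'
from station import *
import numpy as np, cv2, pickle
def snap(n,tag):
    d=get_image(n); pickle.dump(d,open(f'pics/{tag}.pkl','wb')); cv2.imwrite(f'pics/{tag}.png',d['img']); return d
def load(tag): return pickle.load(open(f'pics/{tag}.pkl','rb'))
def f(d): return 192/np.tan(np.radians(d['vfov'])/2)
def px2w(d,u,v,z=None):
    if z is None: z=d['range_z'][int(v),int(u)]
    c=np.array([(u-d['cx'])/f(d)*z,(v-d['cy'])/f(d)*z,z]); return np.array(d['R']).T@(c-np.array(d['t']))
def w2px(d,X):
    c=np.array(d['R'])@np.array(X)+np.array(d['t']); return c[0]/c[2]*f(d)+d['cx'],c[1]/c[2]*f(d)+d['cy']
def cloud(d):
    z=d['range_z']; v,u=np.mgrid[0:384,0:512]
    c=np.stack([(u-d['cx'])/f(d)*z,(v-d['cy'])/f(d)*z,z],-1); P=(c-np.array(d['t']))@np.array(d['R']); P[z==0]=np.nan; return P
E
python3 - <<'E'
from h import *
np.set_printoptions(suppress=True,precision=3)
for n in ('top','side','wrist'):
    d=snap(n,n+'0'); print(n,d['vfov'],d['cx'],d['cy'],d['R'],d['t'])
print(state())
E
```

```text
pics
top 49.01666118195097 258.3998583361804 192.33662261710722 [[-0.015 -1.     0.007]
 [-0.993  0.014 -0.119]
 [ 0.119 -0.009 -0.993]] [ 199.745  409.926 1060.083]
side 55.314961258361535 251.8833666345762 196.40336677679088 [[-0.204 -0.979 -0.017]
 [-0.748  0.167 -0.642]
 [ 0.632 -0.118 -0.766]] [277.852 327.986 765.034]
wrist 59.85140562346812 253.25272719532123 195.7661209126399 [[ 0.27  -0.963 -0.001]
 [-0.91  -0.256  0.325]
 [-0.314 -0.087 -0.946]] [-648.2    -43.43   381.612]
{'time_s': 0.15, 'joint_positions': array([-1.473,  0.246,  1.559,  0.   ,  1.339, -0.174]), 'qvel': array([-0.001, -0.002, -0.004,  0.001,  0.002, -0.001]), 'joint_torque': array([  0.   , -42.999, -32.655,  -0.   ,   0.003,  -0.   ]), 'tcp_pos': array([ 174.473, -625.699,  230.439]), 'ee_rot': array([ 0.564, -0.563,  0.428, -0.427]), 'force': array([-0.622,  0.145,  1.205]), 'moment': array([-0.014,  0.002, -0.015]), 'gripper_width': 1.000448675248192}
```

View pics/top0.png

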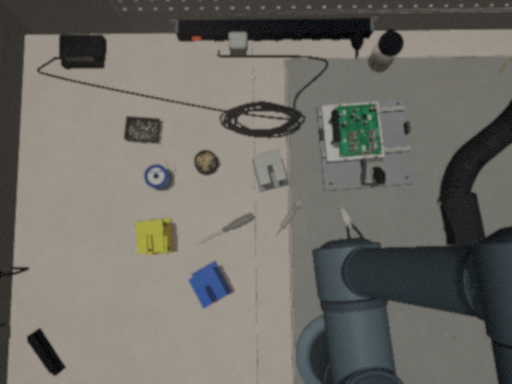

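View pics/side0.png

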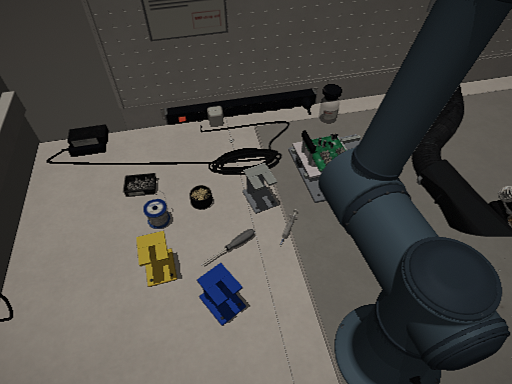

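```bash
python3 - <<'E'
from h import *
np.set_printoptions(suppress=True,precision=3)
from scipy.spatial.transform import Rotation as R
q=state()['ee_rot']; print(R.from_quat(np.roll(q,-1)).as_matrix())
for t in('top0','side0'):
    d=load(t); z=d['range_z']; print((z==0).mean())
E
```

```text
[[ 0.268 -0.     0.963]
 [-0.963  0.002  0.268]
 [-0.002 -1.     0.   ]]
0.0037333170572916665
0.003911336263020833
```

```bash
python3 - <<'E'
from h import *
np.set_printoptions(suppress=True,precision=1)
d=load('top0'); 
im=d['img'][90:200,240:420]; im=cv2.resize(im,None,fx=4.4,fy=4.4,interpolation=cv2.INTER_CUBIC); im=cv2.convertScaleAbs(im,alpha=1.5,beta=10); cv2.imwrite('pics/top0c.png',im)
for n,u,v in [('plate c',350,178),('handle',335,127),('pinhead',378,175),('rest',270,160),('cleaner',206,162),('spool',157,177),('board',350,110),('pin',367,165)]: print(n,px2w(d,u,v))
E
```

```text
plate c [448.4 -46.4  13. ]
handle [559.6   6.4 107.1]
pinhead [437.4 -86.3 126.6]
rest [482.5 165.   96.9]
cleaner [492.5 327.4  31.4]
spool [459.3 458.9   5.7]
board [622.7 -47.4  40.8]
pin [469.  -72.7  86. ]
```

View pics/top0c.png

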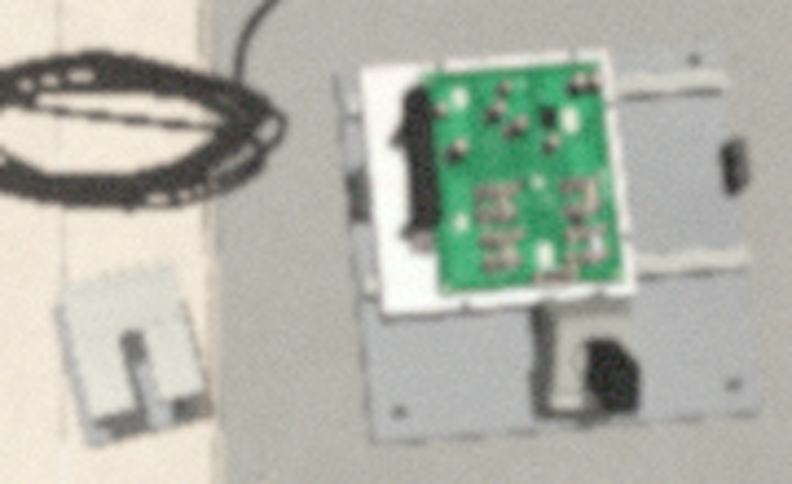

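```bash
python3 - <<'E'
from h import *
np.set_printoptions(suppress=True,precision=1)
d=load('top0'); P=cloud(d)
v,u=np.mgrid[0:384,0:512]
roi=(u>312)&(u<418)&(v>92)&(v<195)
m=roi&(P[...,2]>7)&(P[...,2]<20)
p=P[m]; print(m.sum(),np.median(p[:,2]),p.min(0),p.max(0))
r=cv2.minAreaRect(p[:,:2].astype(np.float32)); print(r, cv2.boxPoints(r))
# rest
m=(u>245)&(u<295)&(v>140)&(v<200)&(P[...,2]>90)&(P[...,2]<106)
p=P[m];print(m.sum(),np.median(p[:,2]))
r=cv2.minAreaRect(p[:,:2].astype(np.float32)); print(r,cv2.boxPoints(r))
print('bench',np.median(P[(u>220)&(u<250)&(v>260)&(v<330)][:,2]))
#head & handle
for nm,ro in (('head',(u>355)&(u<390)&(v>155)&(v<190)&(P[...,2]>90)),('handle',(u>325)&(u<342)&(v>100)&(v<150)&(P[...,2]>85))):
    p=P[ro];print(nm,ro.sum(),p.mean(0),p.min(0),p.max(0)); r=cv2.minAreaRect(p[:,:2].astype(np.float32)); print(r)
E
```

```text
3370 12.183024935100125 [ 405.9 -231.2    7. ] [680.8  50.5  19.9]
((543.6904296875, -91.02703857421875), (276.0983581542969, 276.7159729003906), 88.4007568359375) [[ 401.5 -225.2]
 [ 678.1 -232.9]
 [ 685.8   43.1]
 [ 409.2   50.8]]
733 98.03501287629813
((466.5958251953125, 166.8262939453125), (77.02072143554688, 63.93011474609375), 12.893450736999512) [[421.9 189.4]
 [436.2 127.1]
 [511.3 144.3]
 [497.  206.6]]
bench nan
head 192 [439.3 -91.2 116.2] [ 416.8 -106.    90.1] [475.5 -71.7 134. ]
((446.0636291503906, -88.55583190917969), (34.31156921386719, 58.478580474853516), 89.37031555175781)
handle 231 [563.1   5.3 107.2] [525.5  -4.6  89.3] [604.2  13.  115.8]
((564.8914184570312, 3.8937435150146484), (78.96992492675781, 14.78376579284668), 3.2413125038146973)
```

```bash
cat >> h.py <<'E'
from scipy.spatial.transform import Rotation as Ro
def Rt(s=None):
    s=s or state(); return Ro.from_quat(np.roll(s['ee_rot'],-1)).as_matrix()
def tool(yaw,lean=0):
    # jaws along fixture -y (yaw deg), approach down leaning to +x by lean deg
    a,b=np.radians([yaw,lean]); c,s=np.cos(a),np.sin(a)
    x=np.array([s,-c,0]); y=np.array([c*np.sin(b),s*np.sin(b),-np.cos(b)]); return np.stack([x,y,np.cross(x,y)],1)
def delta(p,Rg,s=None):
    s=s or state(); R0=Rt(s); w=Ro.from_matrix(R0.T@Rg).as_rotvec()/(np.pi/2); t=R0.T@(np.array(p)-s['tcp_pos'])/500
    print('w',w.round(4),'t',t.round(4),'rows by rot',np.linalg.norm(w)*90/10.7,'by shift',np.linalg.norm(t)*8)
    return w,t
E
python3 - <<'E'
from h import *
np.set_printoptions(suppress=True,precision=3)
d=load('wrist0'); s=state(); R0=Rt(s)
C=-np.array(d['R']).T@d['t']; print('cam in tool',R0.T@(C-s['tcp_pos']), 'optical axis in tool',R0.T@np.array(d['R'])[2], 'img right in tool', R0.T@np.array(d['R'])[0])
for p in ([400,20,330],[330,20,330],[330,40,360]): delta(p,tool(3,0))
E
```

```text
cam in tool [  -1.254 -143.724   84.013] optical axis in tool [ 0.001  0.945 -0.326] img right in tool [ 1.    -0.     0.001]
w [-0.     0.14  -0.001] t [-1.123 -0.197  0.781] rows by rot 1.175027275484715 by shift 11.058566880208383
w [-0.     0.14  -0.001] t [-1.161 -0.197  0.646] rows by rot 1.175027275484715 by shift 10.745389890749731
w [-0.     0.14  -0.001] t [-1.199 -0.257  0.657] rows by rot 1.175027275484715 by shift 11.132718522485765
```

```bash
python3 - <<'E'
from h import *
np.set_printoptions(suppress=True,precision=0)
d=load('top0')
for u,v in [(460,215),(460,190),(455,170),(470,150),(490,130),(508,112),(440,240)]: print(u,v,px2w(d,u,v))
d=load('side0')
for u,v in [(450,120),(430,160),(440,185),(480,215),(505,200)]: print(u,v,px2w(d,u,v))
E
```

```text
460 215 [ 341. -270.  131.]
460 190 [ 399. -275.  130.]
455 170 [ 447. -270.  123.]
470 150 [ 494. -307.  127.]
490 130 [ 545. -364.  117.]
508 112 [ 591. -417.  109.]
440 240 [ 284. -276.    4.]
450 120 [ 539. -417.  120.]
430 160 [ 394. -271.  128.]
440 185 [ 317. -259.  118.]
480 215 [ 209. -294.  124.]
505 200 [ 290. -464.   38.]
```

```bash
python3 - <<'E'
from h import *
cv2.imwrite('pics/w0b.png',load('wrist0')['img'])
E
```

```text
(no output)
```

View pics/w0b.png

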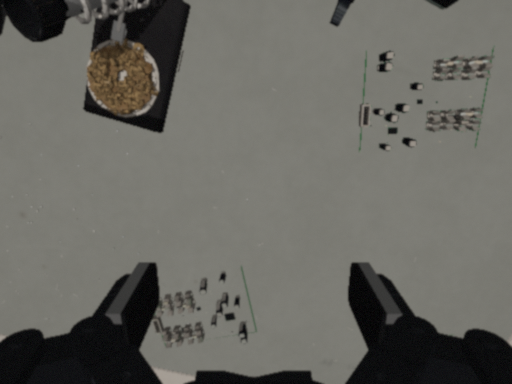

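```bash
python3 - <<'E'
from h import *
delta([300,-300,310],tool(3,0))
E
```

```text
w [-1.000e-04  1.397e-01 -1.000e-03] t [-0.5603 -0.1582  0.4168] rows by rot 1.175027275484715 by shift 5.728071108784649
```

Request:
apply_moves(
  deltas="0 0.07 0 0 -0.12 0.05 1; 0 0.14 0 -0.2 -0.16 0.15 1; 0 0.14 0 -0.3 -0.16 0.22 1; 0 0.14 0 -0.4 -0.16 0.29 1; 0 0.14 0 -0.5 -0.16 0.36 1; 0 0.14 0 -0.56 -0.16 0.417 1; 0 0.14 0 -0.66 -0.16 0.49 1; 0 0.14 0 -0.76 -0.16 0.56 1; 0 0.14 0 -0.86 -0.16 0.63 1; 0 0.14 0 -0.96 -0.16 0.7 1",
)

```text
time_s: 1.4
tcp_pos: [376.2, -86.8, 311.3]
ee_rot: [0.513, -0.513, 0.487, -0.487]
force: [1.7, -0.9, -0.3]
gripper_width: 1.001
```

```bash
python3 - <<'E'
from h import *
s=state(); print(s['tcp_pos'],s['joint_positions'],s['time_s'])
delta([470,40,290],tool(3,0))
E
```

```text
[376.22679732 -86.78502631 311.28943392] [-5.22695535e-01 -4.91770552e-01  2.08345108e+00  8.58807136e-05
  1.54894014e+00  9.96841197e-01] 1.4
w [-0.0005 -0.0007  0.0003] t [-0.2436  0.0426  0.2003] rows by rot 0.007882203335251858 by shift 2.5460166314083574
```

Request:
apply_moves(
  deltas="0 0 0 -0.1 0.02 0.08 1; 0 0 0 -0.2 0.04 0.16 1; 0 0 0 -0.244 0.04 0.2 1; 0 0 0 -0.244 0.04 0.2 1",
)

```text
time_s: 1.9
tcp_pos: [469.9, 40.0, 290.6]
ee_rot: [-0.513, 0.514, -0.486, 0.485]
force: [-0.1, 0.8, 0.3]
gripper_width: 1.0
```

```bash
python3 - <<'E'
from h import *
d=snap('wrist','w1'); cv2.imwrite('pics/w1b.png',cv2.resize(cv2.convertScaleAbs(d['img'],alpha=1.4,beta=10),(784,588)))
E
```

```text
(no output)
```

View pics/w1b.png

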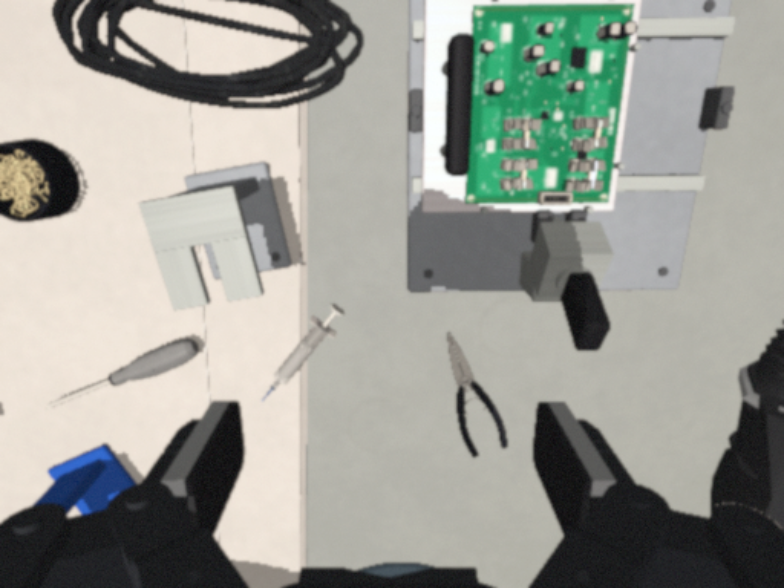

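```bash
python3 - <<'E'
from h import *
d=load('w1')
def crop(u0,u1,v0,v1,k,n): cv2.imwrite(f'pics/{n}.png',cv2.resize(cv2.convertScaleAbs(d['img'][v0:v1,u0:u1],alpha=1.4,beta=10),None,fx=k,fy=k,interpolation=cv2.INTER_CUBIC))
crop(85,195,105,205,6,'w1rest'); crop(330,410,135,235,6,'w1pin')
E
```

```text
(no output)
```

View pics/w1rest.png

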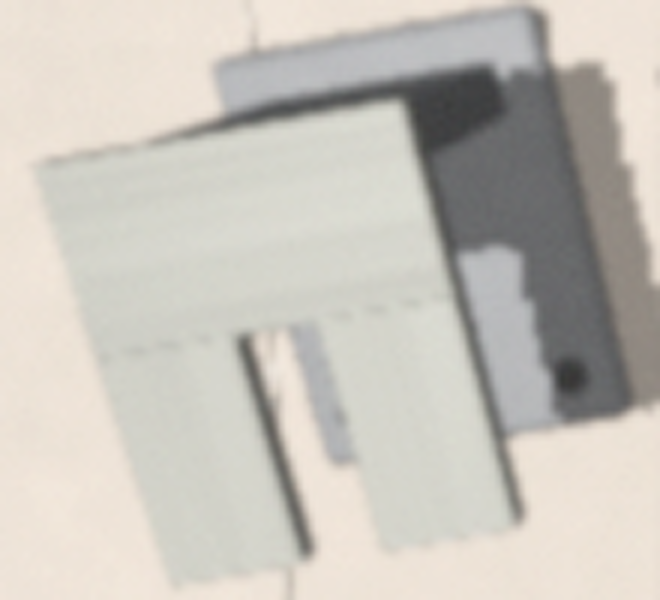

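View pics/w1pin.png

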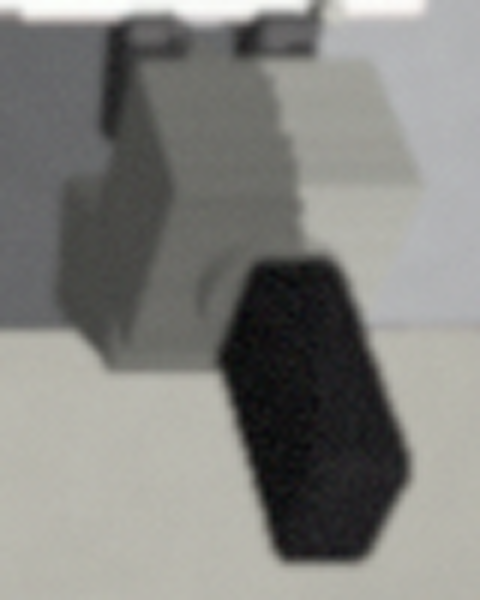

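```bash
python3 - <<'E'
from h import *
np.set_printoptions(suppress=True,precision=1)
d=load('w1'); P=cloud(d); v,u=np.mgrid[0:384,0:512]
def rect(nm,m):
    p=P[m]; r=cv2.minAreaRect(p[:,:2].astype(np.float32)); print(nm,m.sum(),p.mean(0),r,'\n',cv2.boxPoints(r))
Z=P[...,2]
rect('rest',(u>85)&(u<185)&(v>105)&(v<205)&(Z>93)&(Z<103))
rect('handle',(u>285)&(u<312)&(v>15)&(v<120)&(Z>98)&(Z<116))
print('handle z',np.percentile(Z[(u>296)&(u<304)&(v>40)&(v<100)],[5,50,95]))
print('plate z',np.median(Z[(u>280)&(u<330)&(v>145)&(v<180)]),'bench',np.median(Z[(u>210)&(u<250)&(v>100)&(v<180)]), 'rest z',np.median(Z[(u>100)&(u<150)&(v>130)&(v<150)]))
rect('plate',(u>262)&(u<470)&(v>0)&(v<195)&(Z>7)&(Z<18))
E
```

```text
rest 4153 [469.8 165.7  98.9] ((466.1180114746094, 165.98248291015625), (76.01399993896484, 64.76473236083984), 13.07949161529541) 
 [[421.8 188.9]
 [436.4 125.8]
 [510.5 143. ]
 [495.8 206.1]]
handle 1485 [566.7   4.1 110. ] ((565.122314453125, 3.206289291381836), (78.95944213867188, 14.176896095275879), 3.748972177505493) 
 [[525.3   7.7]
 [526.2  -6.4]
 [605.   -1.3]
 [604.1  12.9]]
handle z [109.9 111.2 112.4]
plate z nan bench nan rest z nan
plate 13670 [ 517.8 -114.8   13.3] ((534.2142333984375, -89.13102722167969), (222.5901641845703, 236.40328979492188), 3.588456630706787) 
 [[ 415.7   21.9]
 [ 430.5 -214.1]
 [ 652.7 -200.1]
 [ 637.9   35.8]]
```

```bash
cat > fit.py <<'E'
from h import *
from scipy.optimize import minimize
np.set_printoptions(suppress=True,precision=2)
def frame(yaw,lean):
    a,b=np.radians([yaw,lean]); c,s=np.cos(a),np.sin(a)
    z=np.array([-c*np.sin(b),-s*np.sin(b),np.cos(b)]); y=np.array([-s,c,0]); return np.stack([np.cross(y,z),y,z],1)
corn=np.array([[i*15,j*9,k*25] for i in(-1,1) for j in(-1,1) for k in(-1,1)],float)
def sil(d,p,F,k,u0,v0,sh):
    pts=[]
    for c in corn:
        a,b=w2px(d,np.array(p)+F@c); pts.append(((a-u0+.5)*k,(b-v0+.5)*k))
    h=cv2.convexHull(np.array(pts,np.float32)); m=np.zeros(sh,np.uint8); cv2.fillPoly(m,[np.round(h*16).astype(np.int32)],255,shift=4); return m
E
cat > fit1.py <<'E'
from fit import *
d=load('w1'); u0,u1,v0,v1,k=362,405,172,235,6
g=cv2.resize(cv2.cvtColor(d['img'][v0:v1,u0:u1],cv2.COLOR_BGR2GRAY),None,fx=k,fy=k,interpolation=cv2.INTER_CUBIC)
g=cv2.GaussianBlur(g,(0,0),4)
M=(g<40).astype(np.uint8)
n,l,st,_=cv2.connectedComponentsWithStats(M); i=1+np.argmax(st[1:,4]); M=(l==i).astype(np.uint8)*255
print(st[i])
P=cloud(d); m=cv2.resize(M,(u1-u0,v1-v0),interpolation=cv2.INTER_AREA)>250
pc=P[v0:v1,u0:u1][m]; pc=pc[np.isfinite(pc).all(1)]; print('cloud',len(pc),pc.mean(0))
best=None
def cost(q):
    F=frame(q[3],q[4]); s=sil(d,q[:3],F,k,u0,v0,M.shape)
    loc=np.abs((pc-q[:3])@F)-np.array([15,9,25]); sd=np.where((loc<0).all(1),loc.max(1),np.linalg.norm(np.maximum(loc,0),axis=1))
    e=np.median(np.abs(sd))
    return (s!=M).sum()/k**2+ 20*e
for fix in (True,False):
    x0=np.array([440,-90,115,3.6,30.])
    fun=(lambda q:cost(np.r_[q,3.6,30])) if fix else cost
    x=x0[:3] if fix else x0
    for _ in range(3):
        r=minimize(fun,x,method='Nelder-Mead',options=dict(initial_simplex=np.vstack([x]+[x+np.eye(len(x))[i]*6 for i in range(len(x))]),maxiter=600)); x=r.x
    print(fix,r.x,r.fun)
    q=np.r_[r.x,3.6,30] if fix else r.x
    F=frame(q[3],q[4]); print(' collar',q[:3]-31*F[:,2]); s=sil(d,q[:3],F,k,u0,v0,M.shape)
    cv2.imwrite(f'pics/fit{int(fix)}.png',np.dstack([s,M,g*2]))
# rest
for n,u,v in(('back',132.5,160),('mouth',142,197.3),('notchR',85+385/6,105+552/6),('notchL',85+300/6,105+557/6)):
    C=-np.array(d['R']).T@d['t']; w=px2w(d,u,v,1000.); print(n,C+(w-C)*(98-C[2])/(w[2]-C[2]))
E
python3 fit1.py
```

```text
[   26    38   186   298 38296]
cloud 996 [443.74 -90.77 116.27]
True [439.68 -92.03 105.24] 407.20687404715295
 collar [455.15 -91.05  78.39]
False [440.99 -94.94 102.19  14.47  30.05] 333.8317215777244
 collar [456.02 -91.06  75.35]
back [469.24 165.31  98.  ]
mouth [428.93 157.67  98.  ]
notchR [429.71 150.01  98.  ]
notchL [427.9  165.17  98.  ]
```

View pics/fit1.png

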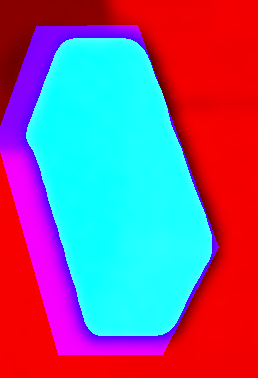

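View pics/fit0.png

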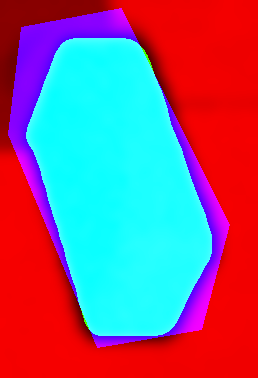

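```bash
cat > fit2.py <<'E'
from fit import *
from scipy.optimize import differential_evolution
d=load('w1'); u0,u1,v0,v1,k=362,405,172,235,6
g=cv2.resize(cv2.cvtColor(d['img'][v0:v1,u0:u1],cv2.COLOR_BGR2GRAY),None,fx=k,fy=k,interpolation=cv2.INTER_CUBIC)
g=cv2.GaussianBlur(g,(0,0),2)
M=(g<55).astype(np.uint8)
n,l,st,_=cv2.connectedComponentsWithStats(M); i=1+np.argmax(st[1:,4]); M=(l==i).astype(np.uint8)*255
P=cloud(d); m=cv2.resize(M,(u1-u0,v1-v0),interpolation=cv2.INTER_AREA)>250
m=cv2.erode(m.astype(np.uint8),np.ones((3,3)))>0
pc=P[v0:v1,u0:u1][m]; pc=pc[np.isfinite(pc).all(1)]
def terms(q):
    F=frame(3.6,30); s=sil(d,q[:3],F,k,u0,v0,M.shape)
    loc=np.abs((pc-q[:3])@F)-np.array([15,9,25]); sd=np.where((loc<0).all(1),loc.max(1),np.linalg.norm(np.maximum(loc,0),axis=1))
    return (s!=M).sum()/k**2,np.median(np.abs(sd)),np.median(sd)
for w in (0,20,100):
    r=differential_evolution(lambda q:terms(q)[0]+w*terms(q)[1],[(420,460),(-110,-70),(85,130)],seed=1,maxiter=60,tol=1e-8)
    print(w,r.x,terms(r.x),'collar',r.x-31*frame(3.6,30)[:,2], 'M',(M>0).sum()/36)
F=frame(3.6,30); q=r.x
im=cv2.resize(cv2.convertScaleAbs(d['img'][v0:v1,u0:u1],alpha=1.5,beta=20),None,fx=9,fy=9)
for a in range(8):
    for b in range(a):
        if (corn[a]!=corn[b]).sum()==1:
            A,B=[tuple(int(round((x-o+.5)*9)) for x,o in zip(w2px(d,q+F@corn[c]),(u0,v0))) for c in(a,b)]; cv2.line(im,A,B,(0,0,255),1)
cv2.imwrite('pics/fit2.png',im)
L=(pc-q)@F; print(np.percentile(L,[1,5,25,50,75,95,99],axis=0))
E
python3 fit2.py
```

```text
0 [ 433.18 -103.3    85.05] (np.float64(169.69444444444446), np.float64(16.303954428415206), np.float64(16.303954428415206)) collar [ 448.65 -102.33   58.2 ] M 1131.2222222222222
20 [441.32 -95.37 101.77] (np.float64(308.1111111111111), np.float64(0.6774676066466228), np.float64(0.6067144715180799)) collar [456.79 -94.39  74.92] M 1131.2222222222222
100 [441.51 -95.32 102.86] (np.float64(317.05555555555554), np.float64(0.42230919116238397), np.float64(0.13959964764766664)) collar [456.98 -94.35  76.01] M 1131.2222222222222
[[ -6.7   -3.53 -16.32]
 [ -3.75  -2.73 -13.65]
 [  4.24   1.09  -1.94]
 [ 12.88   5.77  11.87]
 [ 14.92   8.7   24.77]
 [ 15.76   9.22  28.26]
 [ 16.12   9.48  28.82]]
```

View pics/fit2.png

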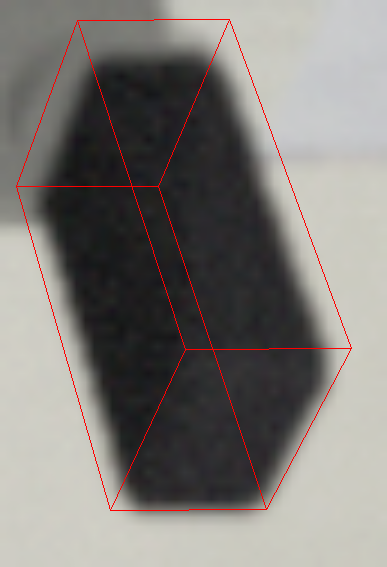

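```bash
cat > fit3.py <<'E'
exec(open('fit2.py').read().split('def terms')[0])
H=np.array([15,9,25.])
def silr(p,F,r):
    pts=[]
    for c in np.sign(corn):
        X=p+F@(c*(H-r)); a,b=w2px(d,X); zc=(np.array(d['R'])@X+d['t'])[2]; R=f(d)*r/zc
        t=np.linspace(0,2*np.pi,16); pts+=[((a+R*np.cos(x)-u0+.5)*k,(b+R*np.sin(x)-v0+.5)*k) for x in t]
    h=cv2.convexHull(np.array(pts,np.float32)); m=np.zeros(M.shape,np.uint8); cv2.fillPoly(m,[np.round(h*16).astype(np.int32)],255,shift=4); return m
def terms(q):
    F=frame(3.6,30); s=silr(q[:3],F,q[3]); r=q[3]
    loc=np.abs((pc-q[:3])@F)-(H-r); sd=np.where((loc<0).all(1),loc.max(1),np.linalg.norm(np.maximum(loc,0),axis=1))-r
    return (s!=M).sum()/k**2,np.median(np.abs(sd)),np.median(sd)
for w in (0,20,100):
    r=differential_evolution(lambda q:terms(q)[0]+w*terms(q)[1],[(420,460),(-110,-70),(85,130),(0.1,8)],seed=1,maxiter=80,tol=1e-8)
    print(w,r.x,terms(r.x),'collar',r.x[:3]-31*frame(3.6,30)[:,2])
E
python3 fit3.py
```

```text
0 [443.76 -91.06 114.45   6.73] (np.float64(40.166666666666664), np.float64(4.342953639194084), np.float64(-4.342953639194084)) collar [459.23 -90.09  87.6 ]
20 [440.32 -95.14 105.22   5.69] (np.float64(43.97222222222222), np.float64(0.3725926804415409), np.float64(0.09778586438442805)) collar [455.79 -94.17  78.37]
100 [440.38 -95.17 105.5    5.64] (np.float64(46.02777777777778), np.float64(0.34148865775976533), np.float64(-0.0405885759679423)) collar [455.85 -94.19  78.66]
```

```bash
python3 - <<'E'
from h import *
np.set_printoptions(suppress=True,precision=4)
h=np.array([440.4,-95.2,105.4]); T=tool(3.6,30); a=T[:,1]; print(T)
delta(h+a*(19-90),T); delta(h+a*19,T)
E
```

```text
[[ 0.0628  0.499   0.8643]
 [-0.998   0.0314  0.0544]
 [ 0.     -0.866   0.5   ]]
w [ 0.3343 -0.0055  0.0015] t [ 0.2654  0.2479 -0.1432] rows by rot 2.812090332372378 by shift 3.1231158304341173
w [ 0.3343 -0.0055  0.0015] t [ 0.2646  0.4037 -0.053 ] rows by rot 2.812090332372378 by shift 3.884399516291508
```

Request:
apply_moves(
  deltas="0.1 0 0 0.09 0.02 -0.1 1; 0.2 0 0 0.18 0.1 -0.143 1; 0.3 -0.005 0.001 0.2654 0.18 -0.143 1; 0.334 -0.0055 0.0015 0.2654 0.248 -0.143 1; 0.334 -0.0055 0.0015 0.2654 0.248 -0.143 1",
)

```text
time_s: 2.58
tcp_pos: [402.1, -97.9, 163.4]
ee_rot: [0.629, -0.363, 0.347, -0.593]
force: [0.6, 0.6, 1.0]
gripper_width: 1.001
```

```bash
python3 - <<'E'
from h import *
np.set_printoptions(suppress=True,precision=4)
h=np.array([440.4,-95.2,105.4]); T=tool(3.6,30); a=T[:,1]
delta(h+a*19,T)
d=snap('wrist','w2'); print([w2px(d,h+T[:,0]*s) for s in(-9,9)])
E
```

```text
w [ 0.003  -0.0056 -0.0006] t [-0.0004  0.1767  0.0093] rows by rot 0.05331464809488587 by shift 1.4155703980680259
[(np.float64(241.3932520451904), np.float64(204.75649126509185)), (np.float64(267.7757041699382), np.float64(204.58776322922432))]
```

View pics/w2.png

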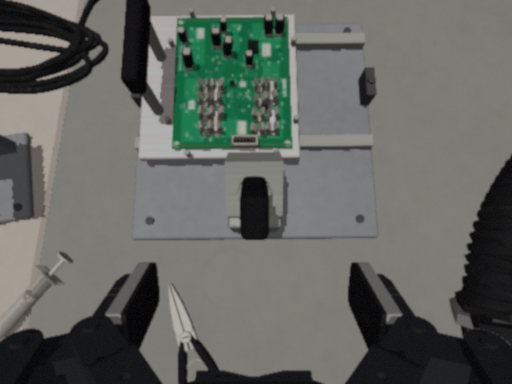

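Request:
apply_moves(
  deltas="0 0 0 0 0 0 1; 0 0 0 0 0 0 1",
)

```text
time_s: 2.88
tcp_pos: [406.4, -98.1, 169.7]
ee_rot: [0.631, -0.364, 0.341, -0.594]
force: [-0.7, 0.3, 0.0]
gripper_width: 1.002
```

```bash
python3 - <<'E'
from h import *
np.set_printoptions(suppress=True,precision=4)
h=np.array([440.4,-95.2,105.4]); T=tool(3.6,30); a=T[:,1]; print(state()['tcp_pos'],h-71*a,state()['time_s'])
delta(h+a*19,T)
E
```

```text
[406.4304 -98.1257 169.7204] [404.9701 -97.4291 166.8878] 2.875
w [-0.0021  0.0008  0.0014] t [-0.002   0.1835 -0.0059] rows by rot 0.02224337318561689 by shift 1.4686019610020373
```

Request:
apply_moves(
  deltas="0 0 0 0 0.05 0 1; 0 0 0 0 0.1 0 1; 0 0 0 0 0.14 0 1; 0 0 0 0 0.165 0 1; 0 0 0 0 0.18 0 1; 0 0 0 0 0.18 0 1; 0 0 0 0 0.18 0 1; 0 0 0 0 0.18 0 1",
)

```text
time_s: 3.88
tcp_pos: [450.4, -95.5, 90.1]
ee_rot: [0.631, -0.364, 0.342, -0.594]
force: [0.3, -0.8, -0.4]
gripper_width: 1.001
```

```bash
python3 - <<'E'
from h import *
np.set_printoptions(suppress=True,precision=4)
h=np.array([440.4,-95.2,105.4]); T=tool(3.6,30); a=T[:,1]; print(state()['tcp_pos'],h+19*a,state()['time_s'])
delta(h+a*19,T)
d=snap('wrist','w3');print(state()['tcp_pos'])
E
```

```text
[450.3665 -95.455   90.0679] [449.8813 -94.6035  88.9455] 3.875
w [-0.0013 -0.0009  0.0011] t [-0.0018  0.0015 -0.0019] rows by rot 0.016494248541499928 by shift 0.023841270238755156
[450.301  -95.4527  89.9611]
```

View pics/w3.png

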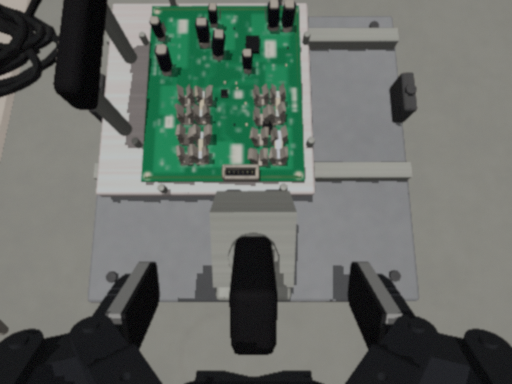

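Request:
apply_moves(
  deltas="0 0 0 0 0 0 0; 0 0 0 0 0 0 0; 0 0 0 0 0 0 0; 0 0 0 0 0 0 0; 0 0 0 0 0 0 0; 0 0 0 0 0 0 0; 0 0 0 0 0 0 0; 0 0 0 0 0 0 0",
  newtons=60,
)

```text
time_s: 4.92
tcp_pos: [450.1, -95.2, 89.5]
ee_rot: [0.631, -0.364, 0.342, -0.594]
force: [-5.8, 0.3, 4.9]
gripper_width: 0.205
```

Request:
apply_moves(
  deltas="0 0 0 0 -0.01 0 0; 0 0 0 0 -0.02 0 0; 0 0 0 0 -0.04 0 0; 0 0 0 0 -0.06 0 0; 0 0 0 0 -0.06 0 0",
)

```text
time_s: 5.55
tcp_pos: [435.1, -96.4, 115.9]
ee_rot: [0.631, -0.364, 0.342, -0.594]
force: [-0.4, 0.2, -0.8]
gripper_width: 0.205
```

```bash
python3 - <<'E'
from h import *
print(state()['tcp_pos'],state()['force'])
snap('wrist','w4')
E
```

```text
[435.09249035 -96.37298475 115.90693337] [-0.37955241  0.237161   -0.84778302]
```

View pics/w4.png

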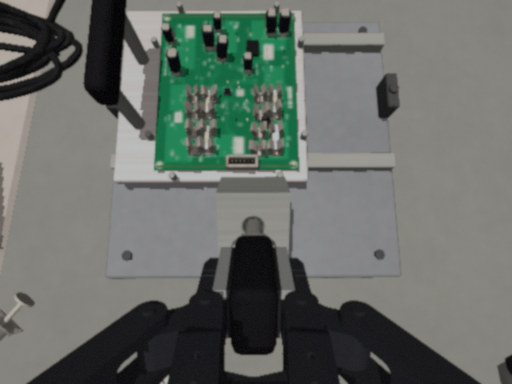

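Request:
apply_moves(
  deltas="0 0 0 0 -0.03 0 0; 0 0 0 0 -0.06 0 0; 0 0 0 0 -0.09 0 0; 0 0 0 0 -0.12 0 0; 0 0 0 0 -0.16 0 0; 0 0 0 0 -0.2 0 0; 0 0 0 0 -0.2 0 0; 0 0 0 0 -0.2 0 0",
)

```text
time_s: 6.6
tcp_pos: [384.9, -98.9, 200.8]
ee_rot: [0.631, -0.364, 0.343, -0.593]
force: [0.5, 0.2, -0.8]
gripper_width: 0.202
```

```bash
python3 - <<'E'
from h import *
print(state()['tcp_pos'],state()['force'])
snap('wrist','w5')
E
```

```text
[384.94865369 -98.86951665 200.77850582] [ 0.48968144  0.15772636 -0.77253335]
```

View pics/w5.png

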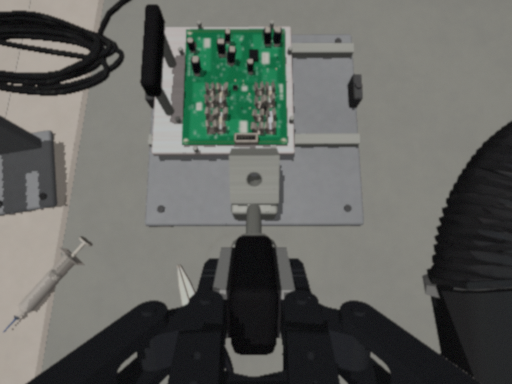

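```bash
python3 - <<'E'
from h import *
np.set_printoptions(suppress=True,precision=4)
T=tool(13.1,0); s=np.array([463.0,165.1,0]); r=np.array([.974,.2267,0]); print(T)
for p in ([380,20,215],s-r*85+[0,0,150],s-r*85+[0,0,124]): print(p);delta(p,T)
E
```

```text
[[ 0.2267  0.      0.974 ]
 [-0.974   0.      0.2267]
 [ 0.     -1.      0.    ]]
[380, 20, 215]
w [-0.3323 -0.1045  0.0268] t [-0.2376 -0.0223  0.0183] rows by rot 2.9385578757611808 by shift 1.9147907432204965
[380.21   145.8305 150.    ]
w [-0.3323 -0.1045  0.0268] t [-0.4885  0.0986 -0.0332] rows by rot 2.9385578757611808 by shift 3.9959517308463455
[380.21   145.8305 124.    ]
w [-0.3323 -0.1045  0.0268] t [-0.4884  0.1437 -0.0592] rows by rot 2.9385578757611808 by shift 4.100462534954743
```

Request:
apply_moves(
  deltas="-0.1 -0.03 0.008 -0.08 -0.02 0.01 0; -0.2 -0.06 0.016 -0.16 -0.022 0.018 0; -0.28 -0.09 0.022 -0.24 -0.02 0.018 0; -0.332 -0.1045 0.0268 -0.32 0 0.01 0; -0.332 -0.1045 0.0268 -0.4 0.04 -0.01 0; -0.332 -0.1045 0.0268 -0.46 0.08 -0.025 0; -0.332 -0.1045 0.0268 -0.4885 0.0986 -0.0332 0; -0.332 -0.1045 0.0268 -0.4885 0.0986 -0.0332 0; -0.332 -0.1045 0.0268 -0.4885 0.0986 -0.0332 0; -0.332 -0.1045 0.0268 -0.4885 0.0986 -0.0332 0",
)

```text
time_s: 7.9
tcp_pos: [381.4, 144.5, 151.8]
ee_rot: [0.554, -0.553, 0.439, -0.442]
force: [0.6, -0.5, -1.4]
gripper_width: 0.208
```

```bash
python3 - <<'E'
from h import *
s=state();print(s['tcp_pos'],s['force'],Rt(s))
snap('wrist','w6'); d=snap('side','s6')
cv2.imwrite('pics/s6b.png',cv2.resize(cv2.convertScaleAbs(d['img'][110:290,180:380],alpha=1.5),None,fx=3.5,fy=3.5))
E
```

```text
[381.36723171 144.52174135 151.80796262] [ 0.56115586 -0.46969205 -1.36969277] [[ 0.22475154  0.00401032  0.97440785]
 [-0.9744132  -0.00151584  0.22475901]
 [ 0.0023784  -0.99999081  0.00356702]]
```

View pics/w6.png

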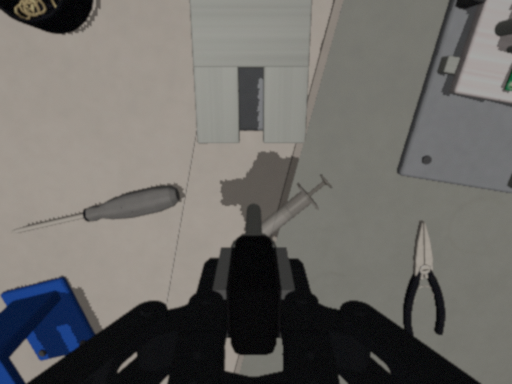

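View pics/s6b.png

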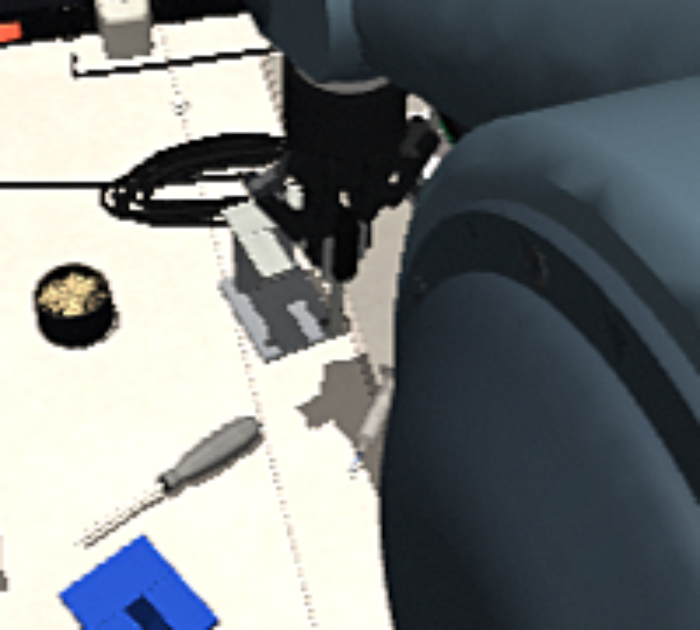

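```bash
python3 - <<'E'
from h import *
d=load('w6')
cv2.imwrite('pics/w6c.png',cv2.resize(cv2.convertScaleAbs(d['img'][50:260,185:325],alpha=1.6,beta=20),None,fx=2.8*1,fy=2.8,interpolation=cv2.INTER_CUBIC))
cv2.imwrite('pics/w6d.png',cv2.resize(cv2.convertScaleAbs(d['img'][55:155,190:320],alpha=1.6,beta=20),None,fx=6,fy=6,interpolation=cv2.INTER_CUBIC))
cv2.imwrite('pics/w6e.png',cv2.resize(cv2.convertScaleAbs(d['img'][195:365,190:320],alpha=2.6,beta=20),None,fx=3.5,fy=3.5,interpolation=cv2.INTER_CUBIC))
E
```

```text
(no output)
```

View pics/w6d.png

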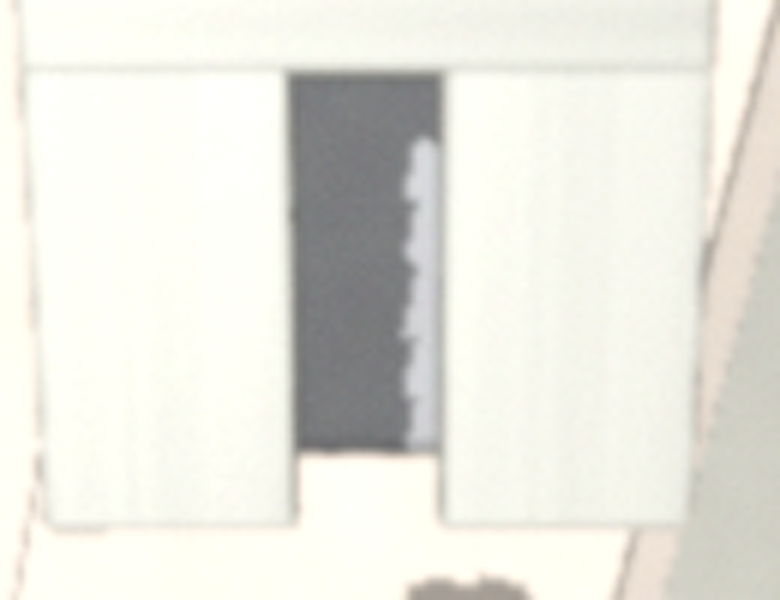

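View pics/w6e.png

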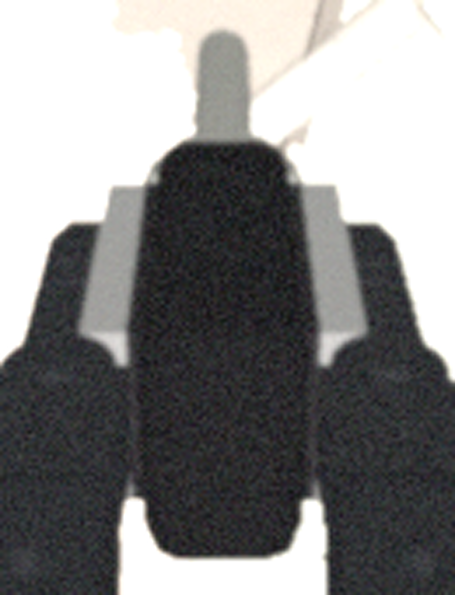

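```bash
python3 - <<'E'
from h import *
np.set_printoptions(suppress=True,precision=2)
d=load('w6'); s=state(); R0=Rt(s); p=s['tcp_pos']
C=-np.array(d['R']).T@d['t']
Ct=R0.T@(C-p); print('cam',Ct)
def at(u,v,axis,val):
    w=R0.T@(px2w(d,u,v,1000.)-C); return Ct+w*(val-Ct[axis])/w[axis]
yp=p[2]-98
print('back',at(251.1,67,1,yp),'mouth',at(251.7,142.2,1,yp))
print('edges mouth L,R',at(190+297/6,142.2,1,yp),at(190+443/6,142.2,1,yp),'outer',at(190+50/6,142.2,1,yp),at(190+685/6,142.2,1,yp))
print('edges back',at(190+290/6,67,1,yp),at(190+443/6,67,1,yp),'outer',at(190+27/6,67,1,yp),at(190+710/6,67,1,yp))
print('tip side',at(253.6,205,1,77)); print('head', at(254.2,352,1,-44),at(253.6,237,1,6))
P=cloud(d); 
for u,v in((253,230),(253,220),(253,210),(253,260),(253,300),(253,340)): print((u,v),R0.T@(P[v,u]-p))
print('w plate depth z', [P[v,u] for u,v in((215,110),(285,110))])
E
```

```text
cam [  -1.01 -144.13   84.08]
back [-2.08 53.61 91.39] mouth [-1.76 53.61 49.69]
edges mouth L,R [-9.01 53.61 49.68] [ 5.45 53.61 49.7 ] outer [-33.46  53.61  49.65] [29.42 53.61 49.72]
edges back [-9.14 53.61 91.39] [ 4.97 53.61 91.4 ] outer [-33.4   53.61  91.36] [29.6  53.61 91.43]
tip side [-0.52 77.    1.07]
head [ -0.47 -44.   -12.91] [-0.65  6.   10.74]
(253, 230) [-0.94 29.4   3.72]
(253, 220) [-0.94 43.74  3.77]
(253, 210) [-0.94 59.66  4.08]
(253, 260) [ -0.95 -21.9   13.83]
(253, 300) [ -0.94 -44.28  10.62]
(253, 340) [ -0.93 -44.57  -6.75]
w plate depth z [array([442.69, 182.28,  97.95]), array([451.9 , 143.14,  99.68])]
```

Request:
apply_moves(
  deltas="0 0 0 -0.0028 0.03 0 0; 0 0 0 -0.0028 0.06 0 0; 0 0 0 -0.0028 0.06 0.02 0; 0 0 0 -0.0028 0.06 0.04 0; 0 0 0 -0.0028 0.06 0.06 0; 0 0 0 -0.0028 0.06 0.06 0; 0 0 0 -0.0028 0.06 0.06 0",
)

```text
time_s: 8.88
tcp_pos: [409.6, 153.4, 121.0]
ee_rot: [0.554, -0.554, 0.439, -0.441]
force: [-0.6, -0.6, -1.4]
gripper_width: 0.199
```

```bash
python3 - <<'E'
from h import *
s=state();print(s['tcp_pos'],s['force'],s['time_s'],Rt(s)[:,1])
d=snap('wrist','w7')
cv2.imwrite('pics/w7c.png',cv2.resize(cv2.convertScaleAbs(d['img'][100:300,170:340],alpha=1.6,beta=20),None,fx=3,fy=3,interpolation=cv2.INTER_CUBIC))
E
```

```text
[409.57458117 153.40811992 121.02168757] [-0.61988987 -0.60553473 -1.41527267] 8.875 [ 0.00200624 -0.00154349 -0.9999968 ]
```

View pics/w7c.png

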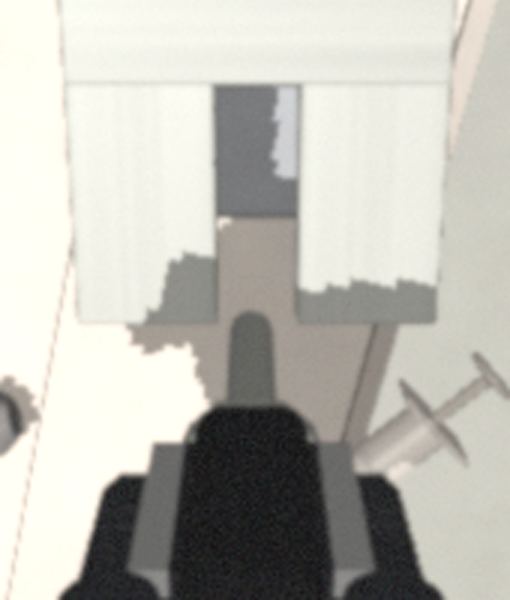

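```bash
cat > pinrest.py <<'E'
from h import *
np.set_printoptions(suppress=True,precision=2)
def run(tag,pts):
    d=load(tag); s=state(); R0=Rt(s); p=s['tcp_pos']
    C=-np.array(d['R']).T@d['t']; Ct=R0.T@(C-p); yp=p[2]-98
    def at(u,v,axis,val):
        w=R0.T@(px2w(d,u,v,1000.)-C); return Ct+w*(val-Ct[axis])/w[axis]
    for n,u,v,y in pts: print(n,at(u,v,1,yp if y is None else y))
    P=cloud(d)
    for v in (215,225,230,260,300): print(v,R0.T@(P[v,253]-p))
    print('yp',yp)
E
python3 - <<'E'
from pinrest import *
k=lambda x,y:(170+x/3,100+y/3)
run('w7',[('mL',*k(218,322),None),('mR',*k(296,322),None),('bL',*k(214,84),None),('bR',*k(299,84),None),('oL',*k(77,322),None),('oR',*k(437,322),None),('tip',*k(251.5,330),75),('sh',*k(251,390),30),('headlow',*k(251,410),6),('headlow2',*k(250.5,570),-44)])
E
```

```text
mL [-6.68 22.96 20.06]
mR [ 7.25 22.96 20.08]
bL [-6.97 22.96 62.07]
bR [ 7.05 22.96 62.09]
oL [-31.86  22.96  20.03]
oR [32.43 22.96 20.11]
tip [-0.54 75.   -1.91]
sh [-0.75 30.    3.5 ]
headlow [-0.8   6.   10.99]
headlow2 [ -0.95 -44.    14.7 ]
215 [-1.13 51.52  3.92]
225 [-1.13 36.72  3.62]
230 [-1.13 29.27  3.83]
260 [ -1.13 -21.61  13.75]
300 [ -1.12 -44.22  10.7 ]
yp 22.960918996677847
```

Request:
apply_moves(
  deltas="0 0 0 0.0018 0 0.01 0; 0 0 0 0.0018 0 0.03 0; 0 0 0 0.0018 0 0.05 0; 0 0 0 0.0018 0 0.07 0; 0 0 0 0.0018 0 0.09 0; 0 0 0 0.0018 0 0.105 0; 0 0 0 0.0018 0 0.1126 0; 0 0 0 0.0018 0 0.1126 0; 0 0 0 0.0018 0 0.1126 0; 0 0 0 0.0018 0 0.1126 0",
)

```text
time_s: 10.18
tcp_pos: [464.4, 165.2, 121.1]
ee_rot: [0.554, -0.554, 0.439, -0.441]
force: [0.3, 0.7, -0.5]
gripper_width: 0.2
```

```bash
python3 - <<'E'
from h import *
s=state();print(s['tcp_pos'],s['force'],s['time_s'],Rt(s)[:,1])
d=snap('wrist','w8')
cv2.imwrite('pics/w8c.png',cv2.resize(cv2.convertScaleAbs(d['img'][130:330,170:340],alpha=1.6,beta=20),None,fx=3,fy=3,interpolation=cv2.INTER_CUBIC))
E
```

```text
[464.36611091 165.18857263 121.05445558] [ 0.3371484   0.71950133 -0.51985499] 10.175 [ 0.00203305 -0.00159388 -0.99999666]
```

View pics/w8c.png

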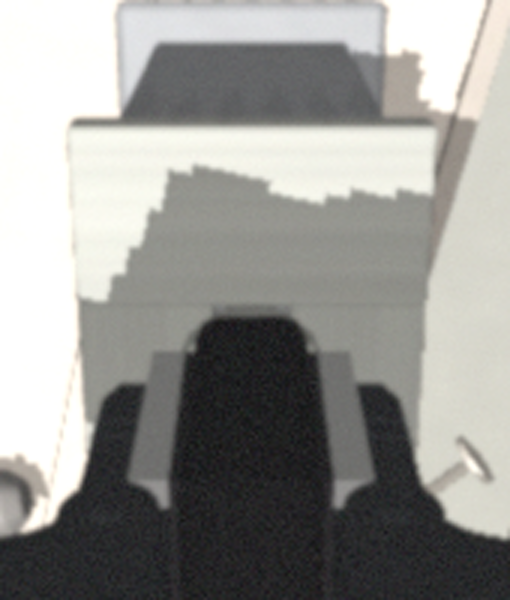

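Request:
apply_moves(
  deltas="0 0 0 0 0.008 0 0; 0 0 0 0 0.015 0 0; 0 0 0 0 0.019 0 0; 0 0 0 0 0.019 0 0; 0 0 0 0 0.019 0 0",
)

```text
time_s: 10.85
tcp_pos: [464.7, 165.2, 111.6]
ee_rot: [0.554, -0.554, 0.439, -0.441]
force: [-0.5, 0.5, -1.3]
gripper_width: 0.202
```

Request:
apply_moves(
  deltas="0 0 0 0 0.001 0 0; 0 0 0 0 0.002 0 0; 0 0 0 0 0.002 0 0; 0 0 0 0 0.002 0 0",
)

```text
time_s: 11.35
tcp_pos: [464.8, 165.2, 111.1]
ee_rot: [0.554, -0.554, 0.439, -0.441]
force: [-3.0, -1.5, 6.4]
gripper_width: 0.204
```

Request:
apply_moves(
  deltas="0 0 0 0 0 0 0.25; 0 0 0 0 0 0 0.3; 0 0 0 0 0 0 0.45; 0 0 0 0 0 0 0.5; 0 0 0 0 0 0 0.5; 0 0 0 0 0 0 0.5",
)

```text
time_s: 12.1
tcp_pos: [464.6, 165.2, 110.6]
ee_rot: [0.554, -0.554, 0.439, -0.441]
force: [-0.1, 0.4, 0.7]
gripper_width: 0.502
```

```bash
python3 - <<'E'
from h import *
s=state();print(s['tcp_pos'],s['force'],s['time_s'],s['gripper_width'])
d=snap('wrist','w9')
cv2.imwrite('pics/w9c.png',cv2.resize(cv2.convertScaleAbs(d['img'][130:384,120:390],alpha=1.6,beta=20),None,fx=2.3,fy=2.3,interpolation=cv2.INTER_CUBIC))
E
```

```text
[464.63143331 165.21192739 110.569709  ] [-0.13194801  0.3736004   0.65307655] 12.1 0.5019056185740286
```

View pics/w9c.png

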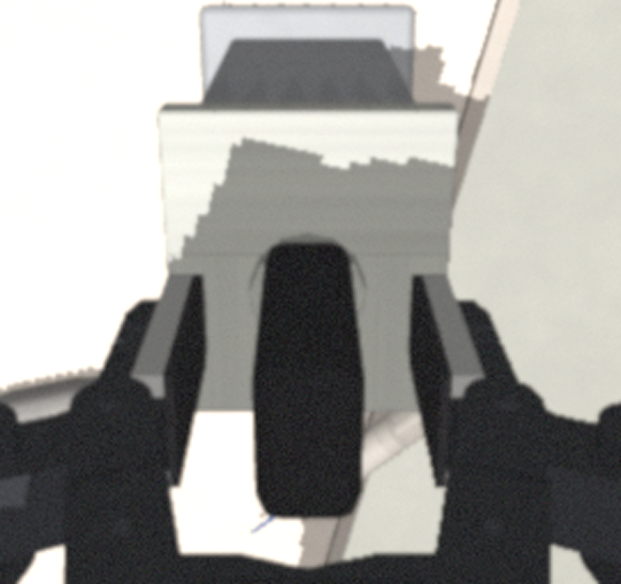

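Request:
apply_moves(
  deltas="0 0 0 0 -0.03 0 0.6; 0 0 0 0 -0.08 0 0.8; 0 0 0 0 -0.15 0 1; 0 0 0 0 -0.22 0 1; 0 0 0 0 -0.27 0 1; 0 0 0 0 -0.3 0 1; 0 0 0 0 -0.3 0 1",
)

```text
time_s: 13.02
tcp_pos: [464.8, 165.5, 261.9]
ee_rot: [0.554, -0.553, 0.438, -0.441]
force: [-0.6, -0.7, -1.0]
gripper_width: 1.002
```

```bash
python3 - <<'E'
from h import *
np.set_printoptions(suppress=True,precision=2)
s=state();print(s['tcp_pos'],s['force'],s['time_s'],s['gripper_width'])
d=snap('wrist','w10')
cv2.imwrite('pics/w10c.png',cv2.resize(cv2.convertScaleAbs(d['img'][110:310,170:340],alpha=1.6,beta=20),None,fx=3,fy=3,interpolation=cv2.INTER_CUBIC))
P=cloud(d); v,u=np.mgrid[0:384,0:512]; Z=P[...,2]
m=(Z>146)&(Z<162)&(u>200)&(u<310)&(v>100)&(v<380); p=P[m]; print(m.sum(),p.mean(0), (p.max(0)+p.min(0))/2,p.max(0)-p.min(0)); A=np.c_[p[:,:2]-p[:,:2].mean(0),np.ones(len(p))]; print('top-plane slope',np.linalg.lstsq(A,p[:,2],rcond=None)[0], cv2.minAreaRect(p[:,:2].astype(np.float32)))
m=(Z>93)&(Z<103)&(u>150)&(u<360); print('plate rect',cv2.minAreaRect(P[m][:,:2].astype(np.float32)),np.median(Z[m]))
E
```

```text
[464.85 165.52 261.94] [-0.56 -0.65 -0.96] 13.025 1.0021099852576343
790 [465.52 166.2  154.28] [464.03 165.76 151.53] [31.02 21.97 11.06]
top-plane slope [ -0.07  -0.03 154.28] ((464.3614501953125, 165.958740234375), (28.855424880981445, 17.120738983154297), 13.355079650878906)
plate rect ((466.5303955078125, 166.25570678710938), (75.93570709228516, 64.10987091064453), 13.19250202178955) 99.17582669849642
```

View pics/w10c.png

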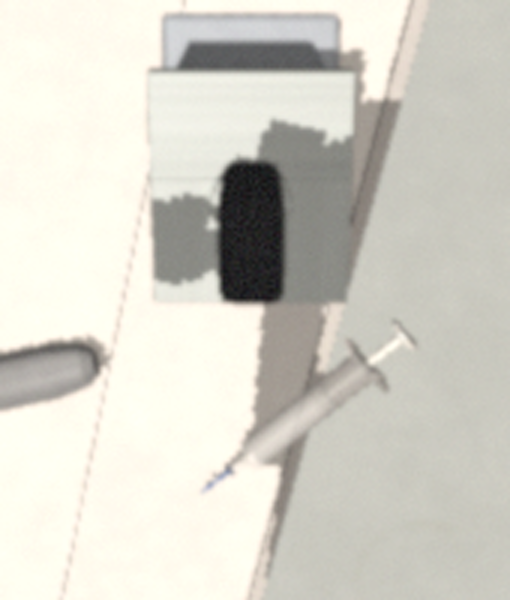

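```bash
python3 - <<'E'
from h import *
np.set_printoptions(suppress=True,precision=4)
T=tool(3.6,0); print(T)
delta([545,3.2,200],T); delta([565.1,3.2,180],T)
E
```

```text
[[ 0.0628  0.      0.998 ]
 [-0.998   0.      0.0628]
 [ 0.     -1.      0.    ]]
w [-0.0013  0.1053  0.0012] t [0.3523 0.122  0.0837] rows by rot 0.885998826059405 by shift 3.057275097034738
w [-0.0013  0.1053  0.0012] t [0.3614 0.1621 0.1228] rows by rot 0.885998826059405 by shift 3.317271449665601
```

Request:
apply_moves(
  deltas="0 0.03 0 0.1 0 0.03 1; 0 0.08 0 0.2 0.02 0.06 1; 0 0.105 0 0.29 0.06 0.09 1; -0.0013 0.1053 0.0012 0.34 0.11 0.11 1; -0.0013 0.1053 0.0012 0.3614 0.15 0.1228 1; -0.0013 0.1053 0.0012 0.3614 0.1621 0.1228 1; -0.0013 0.1053 0.0012 0.3614 0.1621 0.1228 1; -0.0013 0.1053 0.0012 0.3614 0.1621 0.1228 1",
)

```text
time_s: 14.08
tcp_pos: [565.3, 3.7, 180.8]
ee_rot: [0.516, -0.515, 0.484, -0.484]
force: [-0.0, 0.6, 0.2]
gripper_width: 1.001
```

```bash
python3 - <<'E'
from h import *
np.set_printoptions(suppress=True,precision=4)
s=state();print(s['tcp_pos'],s['force'],s['time_s'])
d=snap('wrist','w11')
P=cloud(d); v,u=np.mgrid[0:384,0:512]; Z=P[...,2]
m=(Z>98)&(Z<120)&(abs(P[...,0]-565)<60)&(abs(P[...,1]-3)<25); p=P[m]; r=cv2.minAreaRect(p[:,:2].astype(np.float32)); print(m.sum(),np.median(p[:,2]),r)
delta([*r[0],83],tool(3.6,0),s)
E
```

```text
[565.3021   3.7347 180.8228] [-0.0465  0.6132  0.2135] 14.075
2162 110.70416355844628 ((565.8973999023438, 3.186054229736328), (78.8984603881836, 14.035271644592285), 3.7900078296661377)
w [-0.0006  0.0006  0.0002] t [0.0011 0.1956 0.0009] rows by rot 0.007402654195916729 by shift 1.5652184040101769
```

View pics/w11.png

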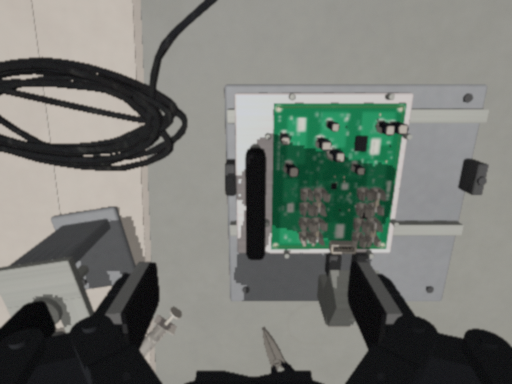

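Request:
apply_moves(
  deltas="0 0 0 0.001 0.06 0 1; 0 0 0 0.001 0.12 0 1; 0 0 0 0.001 0.17 0 1; 0 0 0 0.001 0.195 0 1; 0 0 0 0.001 0.195 0 1; 0 0 0 0.001 0.195 0 1; 0 0 0 0.001 0.195 0 0.6; 0 0 0 0.001 0.195 0 0; 0 0 0 0.001 0.195 0 0; 0 0 0 0.001 0.195 0 0; 0 0 0 0.001 0.195 0 0; 0 0 0 0.001 0.195 0 0; 0 0 0 0.001 0.195 0 0; 0 0 0 0.001 0.195 0 0",
  newtons=40,
)

```text
time_s: 15.88
tcp_pos: [565.3, 2.4, 82.7]
ee_rot: [-0.515, 0.516, -0.484, 0.484]
force: [-2.2, -3.3, 2.9]
gripper_width: 0.154
```

Request:
apply_moves(
  deltas="0 0 0 0.015 0 0 0; 0 0 0 0.03 0 0 0; 0 0 0 0.045 0 0 0; 0 0 0 0.06 0 0 0; 0 0 0 0.075 0 0 0; 0 0 0 0.09 0 0 0; 0 0 0 0.105 0 0 0; 0 0 0 0.118 0 0 0; 0 0 0 0.126 0 0 0; 0 0 0 0.126 0 0 0; 0 0 0 0.126 0 0 0",
)

```text
time_s: 17.25
tcp_pos: [569.4, -60.9, 82.7]
ee_rot: [-0.515, 0.516, -0.484, 0.484]
force: [-2.1, -2.8, 5.0]
gripper_width: 0.154
```

Request:
apply_moves(
  deltas="0 0 0 0.002 0 0 0; 0 0 0 0.004 0 0 0; 0 0 0 0.006 0 0 0; 0 0 0 0.006 0 0 0; 0 0 0 0.006 0 0 0",
)

```text
time_s: 17.88
tcp_pos: [569.5, -62.5, 82.7]
ee_rot: [0.516, -0.515, 0.484, -0.484]
force: [-1.1, 2.9, 6.8]
gripper_width: 0.156
```

Request:
apply_moves(
  deltas="0 0 0 0.002 0 0 0; 0 0 0 0.004 0 0 0; 0 0 0 0.004 0 0 0; 0 0 0 0.004 0 0 0",
)

```text
time_s: 18.38
tcp_pos: [569.5, -62.5, 82.7]
ee_rot: [0.517, -0.514, 0.485, -0.483]
force: [-1.0, 10.7, 8.1]
gripper_width: 0.154
```

Request:
apply_moves(
  deltas="0 0 0 0 0 0 0.3; 0 0 0 -0.003 0 0 0.5; 0 0 0 -0.003 0 0 0.7; 0 0 0 -0.003 0 0 0.8; 0 0 0 -0.003 0 0 0.8; 0 0 0 -0.003 -0.04 0 0.9; 0 0 0 -0.003 -0.12 0 1; 0 0 0 -0.003 -0.2 0 1; 0 0 0 -0.003 -0.3 0 1; 0 0 0 -0.003 -0.36 0 1; 0 0 0 -0.003 -0.36 -0.1 1; 0 0 0 -0.003 -0.36 -0.15 1; 0 0 0 -0.003 -0.36 -0.15 1; 0 0 0 -0.003 -0.36 -0.15 1",
)

```text
time_s: 20.12
tcp_pos: [495.3, -68.5, 263.6]
ee_rot: [0.516, -0.515, 0.483, -0.485]
force: [0.4, 0.2, -0.1]
gripper_width: 1.001
```

```bash
python3 - <<'E'
from h import *
np.set_printoptions(suppress=True,precision=2)
s=state();print(s['tcp_pos'],s['force'],s['time_s'])
d=snap('wrist','w12'); snap('top','t12'); 
P=cloud(d); Z=P[...,2]
m=(Z>98)&(Z<120)&(abs(P[...,0]-569)<60)&(abs(P[...,1]+62)<25); p=P[m]; r=cv2.minAreaRect(p[:,:2].astype(np.float32)); print('handle',m.sum(),np.median(p[:,2]),r)
m=(Z>146)&(Z<162)&(abs(P[...,0]-464)<40)&(abs(P[...,1]-166)<40); p=P[m]; print('pin top',m.sum(),m.sum() and (cv2.minAreaRect(p[:,:2].astype(np.float32)),np.median(p[:,2])))
cv2.imwrite('pics/w12b.png',cv2.convertScaleAbs(d['img'],alpha=1.5,beta=10))
E
```

```text
[495.34 -68.55 263.59] [ 0.42  0.18 -0.13] 20.125
handle 1550 110.6766815505935 ((569.4426879882812, -61.755088806152344), (79.90819549560547, 13.62809944152832), 3.112069845199585)
pin top 0 0
```

View pics/w12b.png

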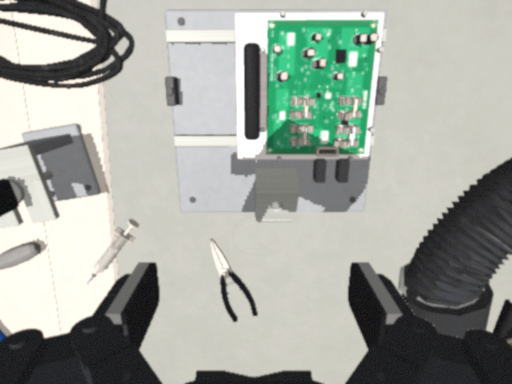

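View pics/t12.png

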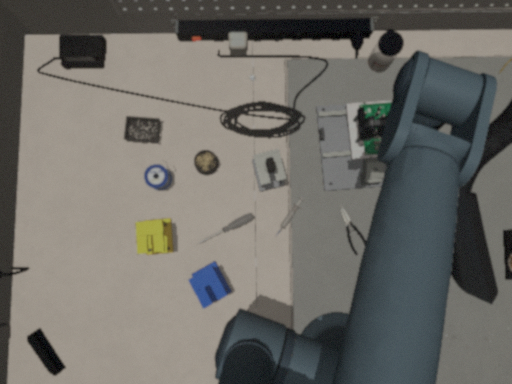

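```bash
python3 - <<'E'
from h import *
d=snap('side','s12'); cv2.imwrite('pics/s12b.png',cv2.resize(cv2.convertScaleAbs(d['img'][130:230,130:310],alpha=1.5),None,fx=4.4,fy=4.4,interpolation=cv2.INTER_CUBIC))
E
```

```text
(no output)
```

View pics/s12b.png

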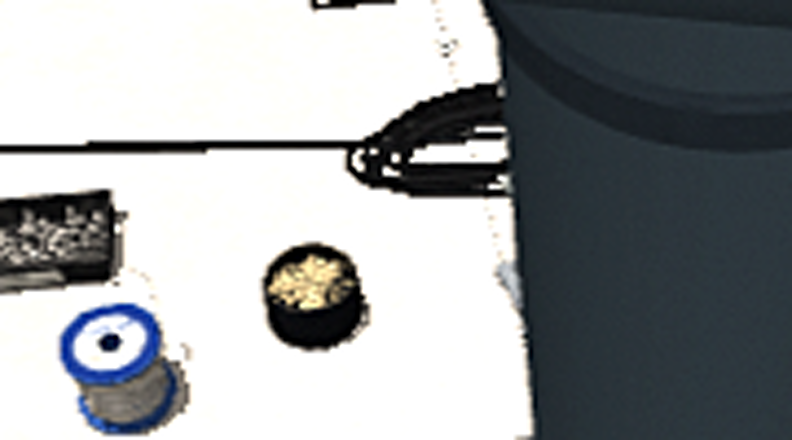

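```bash
python3 -c "
from station import *
print(close_job())"
```

```text
the job is handed in; nothing more can be done
None
```

The pin is out of its bore and parked in the grey rest's notch. The carriage was then slid by its handle to the right against its end stop. I handed the job in at about 20 s of the 48 s allowed.

- **Pin:** After release, the centre of its head measured about 0.8 mm past the seat towards the back of the notch, and centred across it. The head's top stood at 154.3 mm, where 154 mm means the collar is flat on the plate.
- **Carriage:** The handle moved 65.05 mm for a nominal 65 mm. When I pushed 2 mm further, it did not move and the force rose to about 11 N.
- **Bystanders:** The last pictures show the tip cleaner and the solder spool standing, with no visible change of place. The gripper was open and clear of everything.

**Not checked cleanly:**
- In the last side view the arm hid the rest. That the pin hangs upright rests on the wrist picture taken after release and the last top picture.
- The slope I fitted to the head's top came out at about 4 degrees. I put that down to points from the head's rounded edges and sides getting into the fit, but did not check further.
- Heights from the wrist camera's range readings came out about 1 mm high on the rest plate.

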